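Emboss the seals of the sample cases and pack them

TASK

Take the hand die from its stand and emboss the brass seal in the lid of every sample case on the bench: press the die, held upright, slowly and firmly straight down until the seal is fully home, then lift it straight out; press with the die, never with the fingers, and do not hammer it or let the case slide under it. When all the seals are done, hang the die back upright in its stand, and only then pack all the cases into the empty blue tray beside them, standing on its floor with their lids up. Leave the cups, the bottle and the jar alone.

Things in the scene. Friction and masses are not known exactly. Their poses are not given: they have to be found in the camera images.
- pot_mid (a point): round white pot with a grey lid, 64 mm in diameter, 45 mm high; closed, standing lid up on the bench, 0.12 to 0.28 kg. This point is its centre, half-way up; z up out of the lid. In the middle of the lid is a round well 26 mm in diameter holding a brass seal blank. May be absent.
- pot_seal (a point): centre of the top of the brass seal blank (25 mm disc) in the lid of that case (pot): at first 5 mm below the lid's top, 9 mm below when fully embossed
- seal_pot (a joint): how far the blank of that case (pot) has been pressed in, in m: 0 as new, 0.004 fully home. It yields at about 8 N, stays where it is left, and meets a hard stop at 0.004
- square_mid (a point): square white case with a grey lid, 58 x 58 mm, 40 mm high; closed, standing lid up on the bench, 0.12 to 0.28 kg. This point is its centre, half-way up; z up out of the lid. In the middle of the lid is a round well 26 mm in diameter holding a brass seal blank. May be absent.
- square_seal (a point): centre of the top of the brass seal blank (25 mm disc) in the lid of that case (square): at first 5 mm below the lid's top, 9 mm below when fully embossed
- seal_square (a joint): how far the blank of that case (square) has been pressed in, in m: 0 as new, 0.004 fully home. It yields at about 8 N, stays where it is left, and meets a hard stop at 0.004
- slide_mid (a point): long rectangular white slide case with a grey lid, 114 mm along its x, 48 mm along its y, 38 mm high; closed, standing lid up on the bench, 0.12 to 0.28 kg. This point is its centre, half-way up; z up out of the lid. In the middle of the lid is a round well 26 mm in diameter holding a brass seal blank. May be absent.
- slide_seal (a point): centre of the top of the brass seal blank (25 mm disc) in the lid of that case (slide): at first 5 mm below the lid's top, 9 mm below when fully embossed
- seal_slide (a joint): how far the blank of that case (slide) has been pressed in, in m: 0 as new, 0.004 fully home. It yields at about 8 N, stays where it is left, and meets a hard stop at 0.004
- oval_mid (a point): round-ended (oval) white case with a grey lid, about 98 mm along its x, 52 mm along its y, 46 mm high; closed, standing lid up on the bench, 0.12 to 0.28 kg. This point is its centre, half-way up; z up out of the lid. In the middle of the lid is a round well 26 mm in diameter holding a brass seal blank. May be absent.
- oval_seal (a point): centre of the top of the brass seal blank (25 mm disc) in the lid of that case (oval): at first 5 mm below the lid's top, 9 mm below when fully embossed
- seal_oval (a joint): how far the blank of that case (oval) has been pressed in, in m: 0 as new, 0.004 fully home. It yields at about 8 N, stays where it is left, and meets a hard stop at 0.004
- die_grip (a point): hand die, 132 mm long, 0.32 kg: a wooden square grip (32 x 32 mm, 74 mm long, sides along this frame's x and y) above a steel collar (56 mm in diameter, 8 mm thick) and a round steel foot 16 mm in diameter, 50 mm long. This point is the centre of the grip, 95 mm above the foot's lower face and 45 mm above the collar's underside; z points from the foot to the grip
- die_foot (a point): centre of the lower face of the die's foot, 95 mm below the grip's centre
- stand_hole (a point): the die's stand, fixed: an aluminium plate 100 x 100 mm, its top 60 mm above the bench, on four pins. This point is the centre of its 36 mm through hole, at the plate's top. The die hangs upright in it, its collar resting on the plate, its foot through the hole with 10 mm of play all round
- tray: empty blue open tray within reach, fixed (not the two that hold white-lidded pots at the far edge of the bench), 290 mm along its x, 235 mm along its y, 50 mm high, walls and floor 5 mm thick. Origin at the centre of its underside. It may be to the left or to the right; the stand is on the other side
- cup1: clear cup, 84 mm wide, 75 mm high, a bystander; origin at the centre of its underside
- cup2: clear cup, 84 mm wide, 75 mm high, a bystander; origin at the centre of its underside
- bottle: clear bottle, 66 mm wide, 190 mm high, a bystander; origin at the centre of its underside
- jar: white jar, 70 mm wide, 80 mm high, a bystander; origin at the centre of its underside
Not all that is in view belongs to the job. What is shaped like the part that bears pot_mid but turquoise is not meant.

How it is judged (in metres and radians):
On the way, in this order (a step that is already met when the one before it is completed fails the run):
1. every case's seal is pressed at least 3 mm in, before any case is put in the tray (value of joint each of seal_pot, seal_square, seal_slide, seal_oval above 0.003 m and not (x of pot_mid in the frame of tray between -0.14 and 0.14 m and y of pot_mid in the frame of tray between -0.1125 and 0.1125 m and z of pot_mid in the frame of tray below 0.035 m) and not (x of square_mid in the frame of tray between -0.14 and 0.14 m and y of square_mid in the frame of tray between -0.1125 and 0.1125 m and z of square_mid in the frame of tray below 0.035 m) and not (x of slide_mid in the frame of tray between -0.14 and 0.14 m and y of slide_mid in the frame of tray between -0.1125 and 0.1125 m and z of slide_mid in the frame of tray below 0.035 m) and not (x of oval_mid in the frame of tray between -0.14 and 0.14 m and y of oval_mid in the frame of tray between -0.1125 and 0.1125 m and z of oval_mid in the frame of tray below 0.035 m)), for 0.1 s.
2. the die hangs upright in its stand again, before any case is put in the tray (horizontal distance between die_grip and stand_hole below 0.015 m and z of die_grip in the frame of stand_hole below 0.049 m and angle between die_grip's own z axis and vertical below 0.1 rad and not (x of pot_mid in the frame of tray between -0.14 and 0.14 m and y of pot_mid in the frame of tray between -0.1125 and 0.1125 m and z of pot_mid in the frame of tray below 0.035 m) and not (x of square_mid in the frame of tray between -0.14 and 0.14 m and y of square_mid in the frame of tray between -0.1125 and 0.1125 m and z of square_mid in the frame of tray below 0.035 m) and not (x of slide_mid in the frame of tray between -0.14 and 0.14 m and y of slide_mid in the frame of tray between -0.1125 and 0.1125 m and z of slide_mid in the frame of tray below 0.035 m) and not (x of oval_mid in the frame of tray between -0.14 and 0.14 m and y of oval_mid in the frame of tray between -0.1125 and 0.1125 m and z of oval_mid in the frame of tray below 0.035 m)), for 0.3 s.
At the end, for the whole second after the job is handed in: Every case present stands lid up (within 9 degrees), at rest on the tray's floor, its seal at least 3 mm in; the die hangs upright in the stand, its collar on the plate (within 4 mm, 15 mm sideways, 6 degrees) (horizontal distance between die_grip and stand_hole below 0.015 m and z of die_grip in the frame of stand_hole below 0.049 m and angle between die_grip's own z axis and vertical below 0.1 rad and x of pot_mid in the frame of tray between -0.14 and 0.14 m and y of pot_mid in the frame of tray between -0.1125 and 0.1125 m and z of pot_mid in the frame of tray between 0.012 and 0.035 m and value of joint each of seal_pot, seal_square, seal_slide, seal_oval above 0.003 m and angle between each of pot_mid, square_mid, slide_mid, oval_mid's own z axis and vertical below 0.15 rad and linear speed of each of pot, square, slide, oval below 0.03 m/s and x of square_mid in the frame of tray between -0.14 and 0.14 m and y of square_mid in the frame of tray between -0.1125 and 0.1125 m and z of square_mid in the frame of tray between 0.012 and 0.035 m and x of slide_mid in the frame of tray between -0.14 and 0.14 m and y of slide_mid in the frame of tray between -0.1125 and 0.1125 m and z of slide_mid in the frame of tray between 0.012 and 0.035 m and x of oval_mid in the frame of tray between -0.14 and 0.14 m and y of oval_mid in the frame of tray between -0.1125 and 0.1125 m and z of oval_mid in the frame of tray between 0.012 and 0.035 m); the robot touches nothing.
It fails at once if the die was pressed on a seal while leaning more than 14 degrees from the case's upright ((contact force between die and seal_pot above 5 N and angle between the z axis of die_grip and the z axis of pot_mid, either way round above 0.25 rad) or (contact force between die and seal_square above 5 N and angle between the z axis of die_grip and the z axis of square_mid, either way round above 0.25 rad) or (contact force between die and seal_slide above 5 N and angle between the z axis of die_grip and the z axis of slide_mid, either way round above 0.25 rad) or (contact force between die and seal_oval above 5 N and angle between the z axis of die_grip and the z axis of oval_mid, either way round above 0.25 rad)).
It fails at once if a seal was pressed with the fingers (contact force between the fingers and seal_pot above 3 N or contact force between the fingers and seal_square above 3 N or contact force between the fingers and seal_slide above 3 N or contact force between the fingers and seal_oval above 3 N).
It fails at once if a seal was hammered in (over 5 N, faster than 0.15 m/s), or a case slid under it (over 5 N and 60 mm/s) ((contact force between die and seal_pot above 5 N and velocity of joint seal_pot above 0.15 m/s) or (contact force between die and pot above 5 N and linear speed of pot above 0.06 m/s) or (contact force between die and seal_square above 5 N and velocity of joint seal_square above 0.15 m/s) or (contact force between die and square above 5 N and linear speed of square above 0.06 m/s) or (contact force between die and seal_slide above 5 N and velocity of joint seal_slide above 0.15 m/s) or (contact force between die and slide above 5 N and linear speed of slide above 0.06 m/s) or (contact force between die and seal_oval above 5 N and velocity of joint seal_oval above 0.15 m/s) or (contact force between die and oval above 5 N and linear speed of oval above 0.06 m/s)).
It fails at once if a case was pressed with more than 60 N (contact force between die and pot above 60 N or contact force between die and square above 60 N or contact force between die and slide above 60 N or contact force between die and oval above 60 N).
It fails at once if a bystander was knocked over or moved more than 60 mm (distance of any of cup1, cup2, bottle, jar from where it was at the start of the episode above 0.06 m or angle between any of cup1, cup2, bottle, jar's own z axis and vertical above 0.5 rad).
Of pot, square, slide, oval only 3 to 4 are there at a start; the rules pass over those that are not, and their reading is None.
At some moment in a run one of pot, square, slide, oval may be knocked a few centimetres aside while the robot is not near it.
It also fails if it takes over 210 s, if anything falls off the work surface, if the arm or the gripper's body presses on something with over 40 N, if the wrist force passes 120 N, or if a joint passes its speed limit or range.

ROBOT

A 7-joint arm with a two-finger parallel gripper is mounted at the origin on the work surface. World frame = base frame: x ahead of the robot, y to its left, z up, the work surface at z = 0. Lengths are in mm, angles in rad, forces in N, time in s.
With the tool pointing down it reaches from about 400 to 850 mm from the base axis. Payload 10.4 kg.
Tool frame: the origin (TCP) lies midway between the tips of the shut fingers; the grasp point (between the pads) lies 19 mm behind it (env.grip_point_offset is the distance from the TCP to the grasp point, in mm); z points along the fingers, y is the direction in which the jaws open and shut (so a half turn about z gives the same grasp; the last joint's range is limited). The gripper opens to 87 mm and grips with 3 to 60 N. Pads are 19 mm wide; open, the fingers measure 117 mm over their backs; the gripper's body (75 mm by 190 mm) begins 51 mm behind the grasp point.
Start: joints at [-1.337, 0.332, -0.065, 1.46, 0.022, 1.35, -0.088], TCP at [158.727, 604.531, 222.576] pointing down, gripper open.
Joint ranges: [-2.6, 2.6], [-0.5, 2.12], [-1.47, 1.34], [0.16, 2.42], [-1.27, 4.41], [0.06, 2.06], [-2.6, 2.6]. Speed limits (rad/s): [2.22, 2.22, 2.79, 2.79, 3.14, 3.14, 3.14].

INTERFACE

Orientations are given as a 3x3 rotation matrix whose columns are the frame's x, y, z axes.
In Python, from cell import readout, viewer, env gives the robot as it stands.
- The arm moves only by the shell command python3 -m crank 'ROWS' [OPENING] [FORCE]. ROWS is text: rows parted by semicolons, each of 4 numbers parted by spaces: the shift along the tool's x, y, z in units of 25 mm (1.0 is 25 mm), then the turn about the tool's z in units of 5 degrees (1.0 is 5 degrees). A call has 1 to 8 rows; each row shifts and turns the commanded pose from where the row before left it, along the tool's axes as they then stand; what a row does not reach is not made up. A row lasts 1/10 s, in which the tool goes at most 50 mm and 8.59 degrees, less where a joint would pass 70% of its speed; a pose out of reach is approached as far as the arm can. A call is refused whole if a number of a shift passes 1 or a number of a turn 1, either way. A call with a gripper value outside its range is refused whole. OPENING is the opening in per cent of the stroke, from 0 (shut) to 100 (fully open), set as the call begins (- or left out, the last holds). The fingers move at their own pace and stop on an object; FORCE is the grip in N (left out, the last holds). Time passes only in rows, so rows that do not move let the fingers close. It gives the time, the measured TCP pose, the force and the opening at its end, in the units of the state.
- readout.get_obs(): the state, without advancing time (a new reading comes with each control period).
- viewer.grab_frame(name): name is "scene" or "top"; returns (picture, depth): 420x560x3 uint8, red, green, blue; 420x560 float32, mm along the optical axis (not along the pixel's ray), 0 where there is no reading.
- viewer.camera_info(name): a dict with "vfov" (degrees; the focal length in pixels is half the picture's height over the tangent of half this angle, whatever the lens; pixels are square), "cx", "cy" (the principal point, pixels), "position" and "rotation" of the camera in the world. Camera axes: x right, y down, z forward; pixel columns grow to the right and rows downward; lengths in mm; the calibration is good to about 2 mm. A picture is of the moment at which its call begins. camera_info takes no time and is no camera call.
- env.finish_job(): hands the job in, once; it reports no verdict.
The state is a dict: "time": time; "joint_pos": joint angles; "dq": joint speeds; "tau": joint torques, N m; "eef_pos": TCP position; "ee_rot": TCP orientation; "contact_force": force on the tool from outside, world axes, zero at the start; "moment": the same for the moment, N m; "finger_gap": finger opening in mm.
Only numpy, scipy, OpenCV 4.12 (cv2) and the standard library are available. Lean on these libraries where they do the work, as an engineer would, in place of code of your own. Each camera call takes 0.05 s, during which the arm holds its last target. There are 200 camera calls.

## Working session

There is one attempt and no reset: what is moved stays moved. The work goes in short steps, Python scripts to look and compute and a shell command to move; the robot and the scene stay as the last step left them, time stands still between calls to the robot, and variables do not carry over. Pictures are saved under pics/ and viewed, about 12 in all and at most 16, crops included, and the job is handed in when it is done.

```bash
ls; mkdir -p pics; python3 - <<'E'
from cell import readout, viewer, env
import cv2,numpy as np
o=readout.get_obs(); print(o['time'],o['eef_pos'],np.round(o['ee_rot'],3),o['finger_gap'],env.grip_point_offset)
for n in('scene','top'):
    p,d=viewer.grab_frame(n); i=viewer.camera_info(n); print(n,i)
    cv2.imwrite(f'pics/{n}0.png',p[:,:,::-1]); np.save(f'pics/{n}0d.npy',d)
E
```

```text
pics
0.0 [158.65485652 604.12471237 221.75913942] [[-0.967  0.254 -0.   ]
 [ 0.254  0.967 -0.001]
 [-0.    -0.001 -1.   ]] 86.79765830437812 18.700000000000003
scene {'vfov': 47.8109570275018, 'cx': 278.9034134859252, 'cy': 212.90389972356286, 'position': array([1106.27232036, -465.25932307, 1195.67087083]), 'rotation': array([[ 0.68955036,  0.61749924, -0.37843755],
       [ 0.72412011, -0.57841162,  0.37561957],
       [ 0.01305212, -0.53304286, -0.84598756]])}
top {'vfov': 53.06118839996922, 'cx': 277.90054311648476, 'cy': 211.47333243303262, 'position': array([447.8212968 ,   6.81200506, 972.69481979]), 'rotation': array([[ 0.02460164, -0.98191141,  0.18773585],
       [-0.99953906, -0.02750166, -0.01285795],
       [ 0.01778842, -0.18733299, -0.98213539]])}
```

View pics/scene0.png

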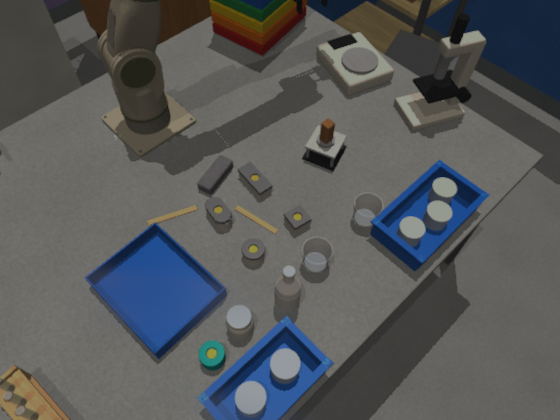

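View pics/top0.png

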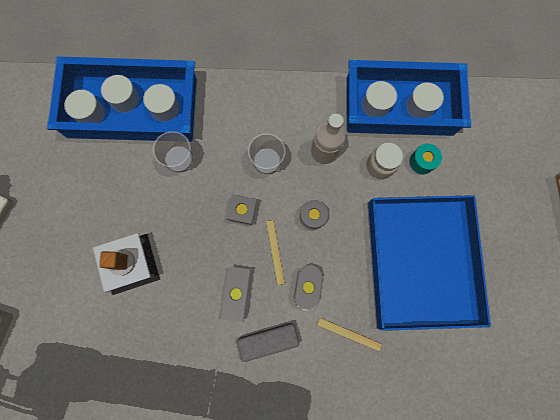

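The scene shows four cases. In the top view the pixels are square (241,209), pot (314,213), slide (236,293) and oval (308,287). The die is in its stand at (118,262). The empty reachable tray is at (430,262), while the far blue trays hold white pots. The turquoise pot at (428,157) is the decoy, because the pot meant is white with a grey lid, at (314,213). The grey tray at (268,341) has no seal.

```bash
cat > h.py <<'E'
from cell import readout, viewer, env
import cv2,numpy as np
def grab(n,tag=None):
    p,d=viewer.grab_frame(n)
    if tag: cv2.imwrite(f'pics/{n}{tag}.png',p[:,:,::-1])
    return p,d
def rays(n,uv):
    i=viewer.camera_info(n); f=210/np.tan(np.radians(i['vfov']/2)); uv=np.atleast_2d(uv).astype(float)
    r=np.c_[(uv-[i['cx'],i['cy']])/f,np.ones(len(uv))]@np.array(i['rotation']).T
    return np.array(i['position']),r
def plane(n,uv,z):
    c,r=rays(n,uv); return c+r*((z-c[2])/r[:,2])[:,None]
def cloud(n,d):
    v,u=np.mgrid[:420,:560]; c,r=rays(n,np.c_[u.ravel(),v.ravel()])
    P=c+r*d.reshape(-1,1); P[d.ravel()==0]=np.nan; return P.reshape(420,560,3)
def tri(uv1,uv2):  # top, scene
    A=np.zeros((3,3));b=np.zeros(3)
    for n,uv in(('top',uv1),('scene',uv2)):
        c,r=rays(n,uv);r=r[0]/np.linalg.norm(r[0]);M=np.eye(3)-np.outer(r,r);A+=M;b+=M@c
    return np.linalg.solve(A,b)
def yellow(p):
    h=cv2.cvtColor(p,cv2.COLOR_RGB2HSV); m=cv2.inRange(h,(22,140,90),(35,255,255))
    k,l,s,c=cv2.connectedComponentsWithStats(m)
    return [(c[i],s[i]) for i in range(1,k) if 30<s[i,4]<200 and max(s[i,2:4])<20]
E
python3 - <<'E'
from h import *
im={n:cv2.imread(f'pics/{n}0.png')[:,:,::-1].copy() for n in('top','scene')}
D={n:np.load(f'pics/{n}0d.npy') for n in im}
for n in im: print(n,[(np.round(c,1),s[2:]) for c,s in yellow(im[n])])
C={'square':((241.5,209),40),'pot':((314,213.5),45),'slide':((236,294),38),'oval':((308,287),46)}
S={'square':(297,217),'pot':(253,250),'slide':(255,179),'oval':(219,211)}
P=cloud('top',D['top'])
print('bench z',np.nanmedian(P[230:250,190:215,2]))
Y={n:[c for c,s in yellow(im[n])] for n in im}
near=lambda n,q:min(Y[n],key=lambda c:np.hypot(*(c-q)))
for k,(q,h) in C.items():
    a=near('top',q);b=near('scene',S[k])
    q=np.int32(a); sub=P[q[1]-40:q[1]+40,q[0]-35:q[0]+35].reshape(-1,3); t=sub[abs(sub[:,2]-h)<7]
    r=cv2.minAreaRect(np.float32(t[:,:2]))
    print(k,'top',plane('top',a,h-5)[0].round(1),'scene',plane('scene',b,h-5)[0].round(1),'tri',tri(a,b).round(1),'rect',np.round(r[0],1),np.round(r[1],1),round(r[2],1),'z',np.median(t[:,2]).round(1))
for n,(x0,x1,y0,y1) in {'top':(80,170,220,300),'scene':(295,360,105,175)}.items():
    p=im[n][y0:y1,x0:x1]; h=cv2.cvtColor(p,cv2.COLOR_RGB2HSV)
    PP=cloud(n,D[n])[y0:y1,x0:x1].reshape(-1,3)
    br=(cv2.inRange(h,(3,110,40),(18,255,255))>0).ravel()
    t=PP[br&(abs(PP[:,2]-142)<6)]; r=cv2.minAreaRect(np.float32(t[:,:2])); print(n,'grip top',len(t),r,'zmax',np.nanmedian(t[:,2]))
    t=PP[(abs(PP[:,2]-60)<5)]; r=cv2.minAreaRect(np.float32(t[:,:2])); print('plate',r)
for n,(x0,x1,y0,y1) in {'top':(360,500,185,340),'scene':(80,235,220,360)}.items():
    PP=cloud(n,D[n])[y0:y1,x0:x1].reshape(-1,3); b=im[n][y0:y1,x0:x1].reshape(-1,3).astype(int)
    t=PP[(b[:,2]>b[:,0]+60)&(abs(PP[:,2]-50)<5)]; print(n,'tray rim',cv2.minAreaRect(np.float32(t[:,:2])))
a=cv2.resize(im['top'][215:305,85:175],None,fx=4,fy=4,interpolation=2); b=cv2.resize(im['scene'][100:190,285:375],None,fx=4,fy=4,interpolation=2)
cv2.imwrite('pics/stand.png',np.hstack([a,b])[:,:,::-1])
E
```

```text
top [(array([427.6, 156.1]), array([10, 10, 67], dtype=int32)), (array([241.1, 208.7]), array([11, 10, 89], dtype=int32)), (array([314. , 213.6]), array([11, 10, 91], dtype=int32)), (array([308.1, 287.1]), array([ 11,  11, 100], dtype=int32)), (array([235.4, 293.6]), array([11, 12, 99], dtype=int32))]
scene [(array([254.4, 177. ]), array([ 8,  5, 31], dtype=int32)), (array([217.8, 209.2]), array([ 8,  6, 35], dtype=int32)), (array([297.2, 216.3]), array([ 8,  6, 36], dtype=int32)), (array([252.7, 248.5]), array([ 8,  7, 42], dtype=int32)), (array([211.2, 353. ]), array([ 9,  9, 64], dtype=int32))]
bench z -0.45554238744182385
square top [631.1  78.1  35. ] scene [631.5  80.6  35. ] tri [631.5  79.   36.2] rect [669.9  63.1] [ 67.5 151.2] 68.2 z 39.1
pot top [623.4 -87.   40. ] scene [623.9 -84.4  40. ] tri [623.8 -85.9  41.5] rect [623.2 -85.4] [62.5 61.1] 1.6 z 44.1
slide top [441.8  83.1  33. ] scene [441.7  85.5  33. ] tri [442.4  83.7  35. ] rect [430.8  54.6] [108.3 130. ] 84.1 z 37.3
oval top [459.7 -75.5  41. ] scene [459.9 -72.9  41. ] tri [460.3 -74.4  43. ] rect [459.6 -74.4] [52.1 93. ] 81.8 z 45.4
top grip top 250 ((502.0722351074219, 326.9096374511719), (29.67780303955078, 29.630746841430664), 1.0805708169937134) zmax 140.9382913284511
plate ((502.7213439941406, 330.12908935546875), (100.13050079345703, 101.0210952758789), 19.621318817138672)
scene grip top 82 ((505.8147888183594, 326.4182434082031), (30.86516761779785, 30.995162963867188), 85.33843231201172) zmax 141.86185953324787
plate ((502.7286682128906, 330.4749755859375), (101.75125885009766, 108.34185791015625), 20.32685661315918)
top tray rim ((524.2714233398438, -341.7445983886719), (289.6070861816406, 236.21087646484375), 3.0963199138641357)
scene tray rim ((588.1784057617188, -337.75830078125), (416.4580078125, 234.02294921875), 3.0217626094818115)
```

View pics/stand.png

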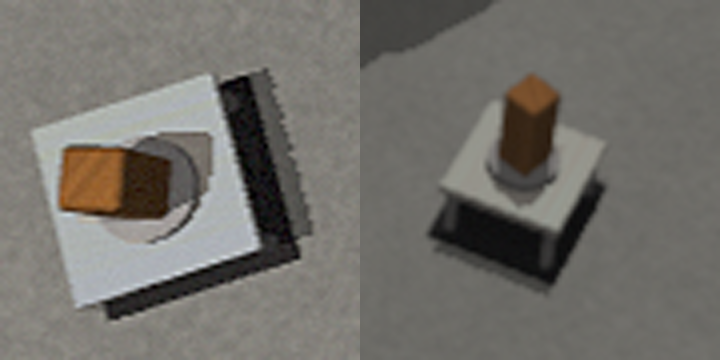

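```bash
cat > go.py <<'E'
# go.py x y z [yaw]: remaining shift in tool units (25mm) and turn units (5deg). yaw = angle of tool y from world y, ccw deg
import sys,numpy as np
from cell import readout
o=readout.get_obs(); R=np.array(o['ee_rot']); p=np.array(o['eef_pos'])
yaw=np.degrees(np.arctan2(-R[0,1],R[1,1]))
print('t %.1f'%o['time'],'p',p.round(1),'yaw %.1f'%yaw,'F',np.round(o['contact_force'],1),'gap %.1f'%o['finger_gap'],'tilt',R[:2,2].round(3))
if len(sys.argv)>3:
    g=np.array([float(v) for v in sys.argv[1:4]])
    ty=float(sys.argv[4]) if len(sys.argv)>4 else yaw
    a=np.radians(ty); Rn=np.array([[-np.cos(a),-np.sin(a),0],[-np.sin(a),np.cos(a),0],[0,0,-1]]) if len(sys.argv)>4 else R
    print('turn units %.2f'%(-(ty-yaw)/5),'; then shift units',((Rn.T@(g-p))/25).round(2),'; joints' ,np.round(o['joint_pos'],2))
E
python3 go.py 503.5 328.5 200 -1
```

```text
t 0.1 p [158.6 604.2 221.8] yaw -14.7 F [-0.2  0.  -0.2] gap 87.1 tilt [-0.    -0.001]
turn units -2.74 ; then shift units [-13.99 -10.78   0.87] ; joints [-1.34  0.33 -0.06  1.46  0.02  1.35 -0.09]
```

```bash
python3 -m crank '0 0 0 -0.94; 0 0 0 -0.9; 0 0 0 -0.9; -1 -0.77 0 0;-1 -0.77 0 0;-1 -0.77 0 0;-1 -0.77 0 0;-1 -0.77 0 0' 100 60 >/dev/null
python3 -m crank '-1 -0.77 0 0;-1 -0.77 0 0;-1 -0.77 0 0;-1 -0.77 0 0;-1 -0.77 0 0;-1 -0.77 0 0;-1 -0.77 0.4 0;-1 -0.77 0.47 0' 
python3 -m crank '0 0 0 0; 0 0 0 0;0 0 0 0'
python3 go.py 503.5 328.5 200 -1;  python3 - <<'E'
from h import *
grab('top','1')
E
```

```text
time: 1.7
eef_pos: [480.2, 347.8, 200.7]
ee_rot: [[-1.0, 0.018, 0.0], [0.018, 1.0, 0.0], [-0.0, 0.0, -1.0]]
contact_force: [0.4, 0.5, 0.4]
finger_gap: 86.8
time: 2.0
eef_pos: [478.4, 349.6, 200.9]
ee_rot: [[-1.0, 0.016, -0.0], [0.016, 1.0, 0.001], [0.0, 0.0, -1.0]]
contact_force: [0.6, -1.1, 0.8]
finger_gap: 87.2
t 2.0 p [478.4 349.6 200.9] yaw -0.9 F [ 0.6 -1.1  0.8] gap 87.2 tilt [-0.     0.001]
turn units 0.01 ; then shift units [-1.02 -0.83  0.03] ; joints [-0.82  0.27  0.14  1.59 -0.04  1.28  0.88]
```

```bash
python3 -m crank '-0.5 -0.4 0 0;-0.5 -0.4 0 0;0 0 0 0;0 0 0 0' >/dev/null
python3 go.py 503.5 328.5 200 -1; python3 -m crank '0 0 0.8 0;0 0 0.8 0;0 0 0.8 0;0 0 0.8 0;0 0 0.8 0;0 0 0.6 0; 0 0 0 0' | grep -v rot; python3 go.py 503.5 328.5 86; python3 - <<'E'
from h import *
p,_=grab('top'); q,_=grab('scene')
cv2.imwrite('pics/g1.png',np.hstack([cv2.resize(p[180:320,60:200],(400,400)),cv2.resize(q[80:190,270:380],(400,400))])[:,:,::-1])
E
```

```text
t 2.5 p [504.4 327.4 200.8] yaw -1.1 F [-1.1  0.4  0.4] gap 87.4 tilt [-0. -0.]
turn units -0.02 ; then shift units [0.04 0.04 0.03] ; joints [-0.78  0.29  0.16  1.57 -0.05  1.29  0.94]
time: 3.15
eef_pos: [502.5, 327.7, 83.7]
contact_force: [-0.1, 0.5, -0.8]
finger_gap: 87.1
t 3.1 p [502.5 327.7  83.7] yaw -1.0 F [-0.1  0.5 -0.8] gap 87.1 tilt [-0.003 -0.002]
turn units -0.00 ; then shift units [-0.04  0.03 -0.09] ; joints [-0.77  0.39  0.15  1.69 -0.06  1.07  0.95]
```

View pics/g1.png

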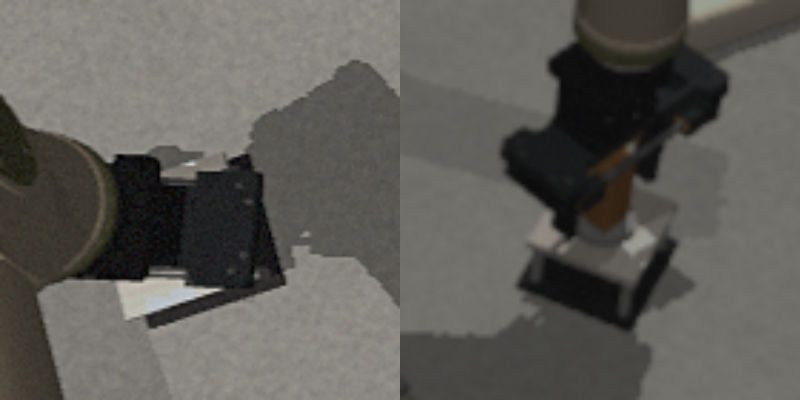

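The fingers straddle the brown grip, which is at about (615,190) in the right half. Close and lift.

```bash
python3 -m crank '0 0 0 0;0 0 0 0;0 0 0 0;0 0 0 0;0 0 0 0;0 0 0 0;0 0 0 0;0 0 0 0' 0 60 |grep -v rot; python3 go.py
python3 -m crank '0 0 -0.2 0;0 0 -0.4 0;0 0 -0.8 0;0 0 -0.8 0;0 0 -0.8 0;0 0 -0.8 0;0 0 -0.5 0;0 0 0 0' |grep -v rot;python3 go.py 631.3 79 170; python3 - <<'E'
from h import *
p,_=grab('top'); q,_=grab('scene')
cv2.imwrite('pics/g2.png',np.hstack([cv2.resize(p[160:320,40:200],(400,400)),cv2.resize(q[60:200,260:400],(400,400))])[:,:,::-1])
E
```

```text
time: 4.05
eef_pos: [504.0, 328.4, 85.9]
contact_force: [-0.0, -0.1, -2.5]
finger_gap: 31.6
t 4.0 p [504.  328.4  85.9] yaw -1.0 F [-0.  -0.1 -2.5] gap 31.6 tilt [0. 0.]
time: 4.85
eef_pos: [504.7, 328.6, 195.5]
contact_force: [-0.6, 0.3, -4.0]
finger_gap: 32.0
t 4.8 p [504.7 328.6 195.5] yaw -1.0 F [-0.6  0.3 -4. ] gap 32.0 tilt [0.003 0.002]
turn units -0.00 ; then shift units [-5.24 -9.89  1.01] ; joints [-0.78  0.29  0.16  1.58 -0.05  1.27  0.94]
```

View pics/g2.png

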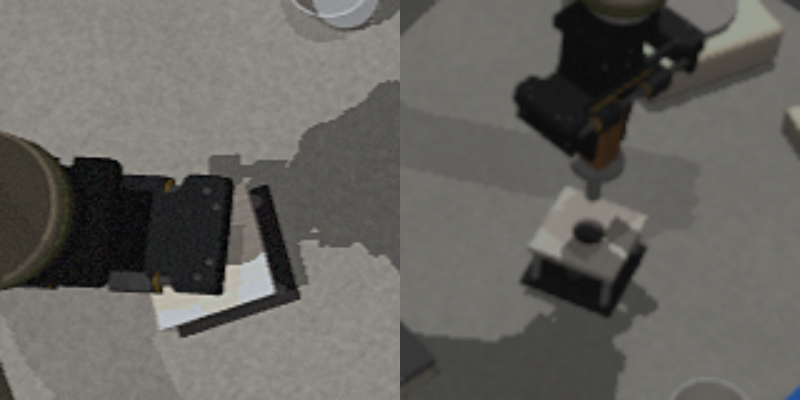

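```bash
python3 - <<'E'
from h import *
print('hole',plane('scene',(325.8,140.5),60),'foot',plane('scene',(327.9,126.5),119.5))
E
python3 -m crank '-0.24 -0.45 0 0;-0.48 -0.9 0 0;-0.48 -0.9 0 0;-0.48 -0.9 0 0;-0.48 -0.9 0 0;-0.48 -0.9 0 0;-0.48 -0.9 0 0;-0.48 -0.9 0 0' >/dev/null
python3 -m crank '-0.48 -0.9 0 0;-0.48 -0.9 0 0;-0.48 -0.9 0 0;-0.24 -0.45 0 0;0 0 0.5 0;0 0 0.5 0; 0 0 0 0;0 0 0 0' >/dev/null
python3 go.py 631.3 79 125; python3 - <<'E'
from h import *
p,_=grab('top','3'); q,_=grab('scene','3')
cv2.imwrite('pics/g3.png',np.hstack([cv2.resize(p[150:310,180:340],(400,400)),cv2.resize(q[130:270,200:340],(400,400))])[:,:,::-1])
for n,I in(('top',p),('scene',q)): print(n,[c.round(1) for c,s in yellow(I)])
E
```

```text
hole [[504.311021   331.83797083  60.        ]] foot [[501.91113063 335.28470555 119.5       ]]
t 6.5 p [630.7  79.8 167.5] yaw -0.9 F [ 0.4  0.  -2.9] gap 31.5 tilt [-0.002  0.   ]
turn units -0.00 ; then shift units [-0.03 -0.03  1.7 ] ; joints [-0.43  0.39  0.3   1.52 -0.12  1.25  1.44]
top [array([427.7, 156.2])]
scene [array([254.4, 177. ]), array([211.1, 352.9])]
```

View pics/g3.png

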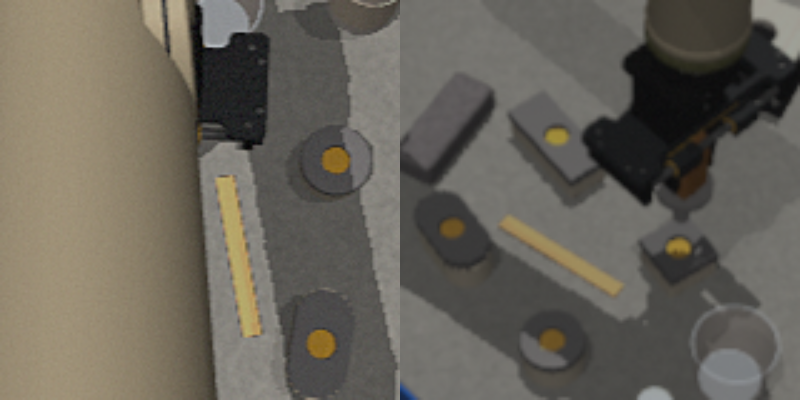

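Crop from scene: square's seal is still at px (297.6,216.4), and the foot hangs right above it at about (298.7,205). Go lower and zoom in.

```bash
python3 -m crank '-0.02 -0.02 0.4 0;0 0 0.5 0;0 0 0.5 0;0 0 0.3 0;0 0 0 0;0 0 0 0' >/dev/null
python3 go.py 631.3 79 111; python3 - <<'E'
from h import *
print('foot',plane('scene',(298.7,205),91.5))
q,d=grab('scene','4')
cv2.imwrite('pics/g4.png',cv2.resize(q[185:235,270:330],(720,600),interpolation=cv2.INTER_CUBIC)[:,:,::-1])
E
```

```text
t 7.2 p [632.   77.8 125.7] yaw -1.0 F [-0.2 -0.7 -3.5] gap 31.9 tilt [-0. -0.]
turn units -0.00 ; then shift units [0.03 0.05 0.59] ; joints [-0.42  0.43  0.29  1.56 -0.13  1.17  1.45]
foot [[631.20165878  83.19906689  91.5       ]]
```

View pics/g4.png

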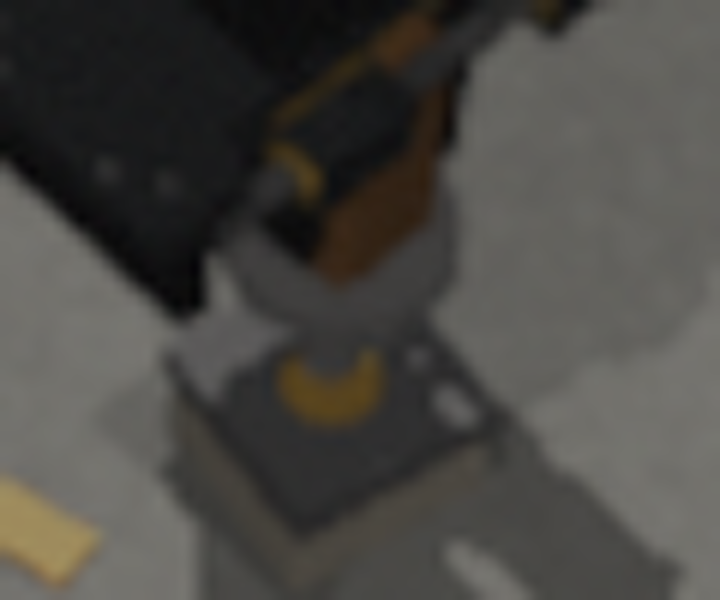

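```bash
python3 -m crank '0.02 0.03 0.15 0;0 0 0.15 0;0 0 0.1 0;0 0 0.06 0;0 0 0 0;0 0 0 0' >/dev/null
python3 go.py 631.3 79 107;  python3 -m crank '0 0 0.04 0;0 0 0.04 0;0 0 0.04 0;0 0 0.04 0;0 0 0 0' >/dev/null; python3 go.py; python3 -m crank '0 0 0.04 0;0 0 0.04 0;0 0 0 0' >/dev/null; python3 go.py
```

```text
t 7.9 p [631.6  78.6 114.3] yaw -1.0 F [-0.1 -0.3 -3.4] gap 31.5 tilt [0. 0.]
turn units -0.00 ; then shift units [0.01 0.02 0.29] ; joints [-0.42  0.44  0.29  1.57 -0.13  1.15  1.45]
t 8.4 p [631.6  78.6 110.7] yaw -1.0 F [-1.6 -0.5  1.3] gap 31.7 tilt [0. 0.]
t 8.7 p [631.6  78.6 108.6] yaw -1.0 F [-2.5 -0.   3.9] gap 31.8 tilt [0. 0.]
```

```bash
for i in 1 2 3 ; do python3 -m crank '0 0 0.04 0;0 0 0.04 0;0 0 0 0' >/dev/null; python3 go.py; done
```

```text
t 9.0 p [631.6  78.6 106.8] yaw -1.0 F [-3.   0.2  6. ] gap 31.7 tilt [0. 0.]
t 9.3 p [631.9  78.6 106.6] yaw -1.0 F [-7.8 -0.8 20.9] gap 31.8 tilt [0.001 0.001]
t 9.6 p [632.4  78.6 106.4] yaw -1.0 F [-12.3  -1.5  33.4] gap 31.7 tilt [0.003 0.001]
```

```bash
python3 -m crank '0 0 -0.05 0;0 0 -0.05 0;0 0 -0.1 0;0 0 -0.1 0;0 0 -0.2 0;0 0 -0.4 0;0 0 -0.6 0;0 0 -0.6 0' >/dev/null; python3 -m crank '0 0 -0.5 0; 0 0 0 0;0 0 0 0' >/dev/null; python3 go.py 623.6 -86 150; python3 - <<'E'
from h import *
p,d=grab('top','5');q,d=grab('scene','5')
cv2.imwrite('pics/g5.png',np.hstack([cv2.resize(p[150:330,190:370],(400,400)),cv2.resize(q[150:290,190:330],(400,400),interpolation=2)])[:,:,::-1])
E
```

```text
t 10.7 p [631.6  78.7 167.5] yaw -1.0 F [-0.   0.4 -3.8] gap 31.9 tilt [0.001 0.   ]
turn units -0.00 ; then shift units [ 0.2  -6.59  0.7 ] ; joints [-0.42  0.39  0.3   1.52 -0.12  1.25  1.44]
```

View pics/g5.png

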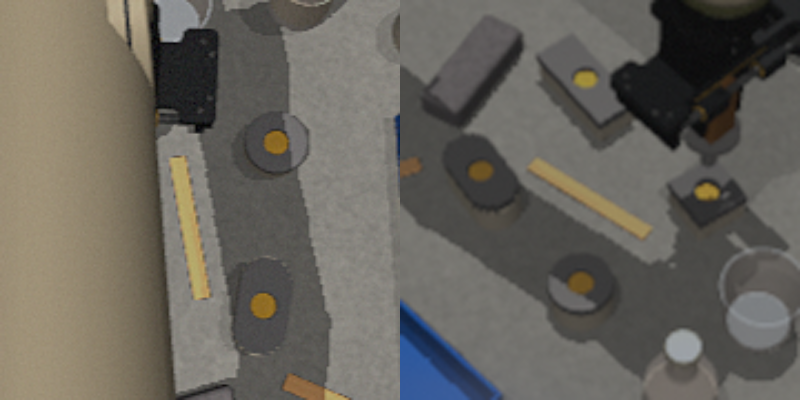

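Pot (314,214) and oval (308,288) have not moved. Next is the pot.

```bash
sed -i 's/(22,140,90)/(15,140,60)/; s/<20\]/<20 and s[i,4]>.55*s[i,2]*s[i,3]]/' h.py
python3 -m crank '0.03 -0.5 0 0;0.03 -1 0 0;0.03 -1 0 0;0.03 -1 0 0;0.03 -1 0 0;0.03 -1 0 0;0.02 -0.7 0 0;0 -0.39 0 0' >/dev/null;python3 -m crank '0 0 0.5 0;0 0 0.5 0;0 0 0.4 0;0 0 0.2 0;0 0 0 0;0 0 0 0' >/dev/null
python3 go.py 623.6 -86 117; python3 - <<'E'
from h import *
p,d=grab('top');q,d=grab('scene')
for n,I in(('top',p),('scene',q)): print(n,[(c.round(1),s[2:]) for c,s in yellow(I)])
cv2.imwrite('pics/g6.png',cv2.resize(q[215:265,225:285],(720,600),interpolation=cv2.INTER_CUBIC)[:,:,::-1])
E
```

```text
t 12.2 p [623.8 -85.7 127.4] yaw -1.0 F [ 0.6  1.  -2.8] gap 32.2 tilt [0. 0.]
turn units -0.00 ; then shift units [ 0.01 -0.01  0.42] ; joints [-0.21  0.42  0.36  1.58 -0.16  1.17  1.73]
top [(array([428. , 156.2]), array([11, 10, 77], dtype=int32)), (array([241.4, 208.7]), array([11, 10, 86], dtype=int32)), (array([235.4, 293.7]), array([ 12,  12, 102], dtype=int32))]
scene [(array([217.7, 209.2]), array([ 8,  6, 36], dtype=int32)), (array([297.2, 216.6]), array([ 8,  6, 36], dtype=int32)), (array([211.2, 353. ]), array([ 9,  9, 64], dtype=int32))]
```

View pics/g6.png

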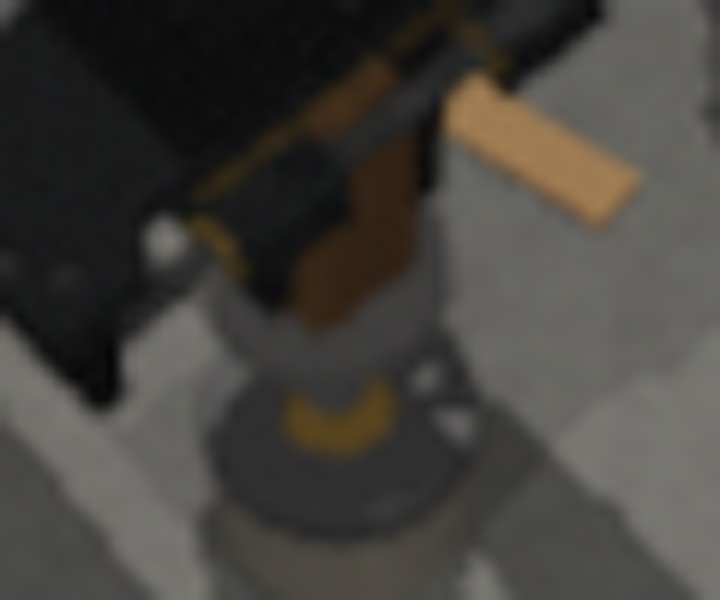

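The foot is centred over the pot's seal at crop (340,~400). Press.

```bash
python3 -m crank '0 0 0.14 0;0 0 0.12 0;0 0 0.1 0;0 0 0.04 0;0 0 0 0;0 0 0 0' >/dev/null
python3 go.py; for i in 1 2 3 4 5; do python3 -m crank '0 0 0.04 0;0 0 0.04 0;0 0 0 0' >/dev/null; python3 go.py; done
```

```text
t 12.9 p [623.6 -86.1 117.3] yaw -1.0 F [-0.4 -0.2 -2.6] gap 31.9 tilt [0. 0.]
t 13.2 p [623.7 -86.  115.6] yaw -1.0 F [-0.9  0.4 -0.1] gap 31.5 tilt [0. 0.]
t 13.5 p [623.8 -86.1 113.7] yaw -1.0 F [-2.   0.7  4.5] gap 31.5 tilt [0.001 0.   ]
t 13.8 p [623.8 -86.1 111.7] yaw -1.0 F [-1.1  0.9  6. ] gap 31.9 tilt [0.001 0.   ]
t 14.1 p [624.  -86.1 111.5] yaw -1.0 F [-7.9  1.4 20.1] gap 31.7 tilt [0.001 0.001]
t 14.4 p [624.5 -86.2 111.4] yaw -1.0 F [-12.4   1.9  33.5] gap 31.5 tilt [0.003 0.001]
```

Pot home at 111.5. Lift and go to the oval (460,-75).

```bash
python3 -m crank '0 0 -0.05 0;0 0 -0.05 0;0 0 -0.1 0;0 0 -0.1 0;0 0 -0.2 0;0 0 -0.4 0;0 0 -0.6 0;0 0 -0.4 0' >/dev/null; python3 -m crank '0 0 0 0;0.5 0.03 0 0;1 0.05 0 0;1 0.05 0 0;1 0.05 0 0;1 0.05 0 0;1 0.05 0 0;0.7 0.05 0 0' >/dev/null; python3 -m crank '0.38 0 0 0;0 0 0 0;0 0 0 0' >/dev/null
python3 go.py 460 -75 129; python3 - <<'E'
from h import *
p,d=grab('top');q,d=grab('scene')
for n,I in(('top',p),('scene',q)): print(n,[(c.round(1),s[2:]) for c,s in yellow(I)])
E
```

```text
t 16.3 p [460.  -74.9 155. ] yaw -1.0 F [ 0.7  0.1 -2.9] gap 32.0 tilt [0.001 0.   ]
turn units -0.00 ; then shift units [ 0.   -0.    1.04] ; joints [-0.28  0.02  0.36  1.97 -0.01  1.15  1.63]
top [(array([428. , 156.2]), array([11, 10, 76], dtype=int32)), (array([241.1, 208.8]), array([11, 10, 87], dtype=int32)), (array([313.8, 213.7]), array([11, 11, 90], dtype=int32)), (array([235.5, 293.6]), array([ 12,  12, 105], dtype=int32))]
scene [(array([254.5, 177. ]), array([ 8,  5, 36], dtype=int32)), (array([217.6, 209.2]), array([ 8,  7, 39], dtype=int32)), (array([297. , 216.5]), array([ 7,  6, 32], dtype=int32)), (array([252.6, 248.7]), array([ 8,  6, 37], dtype=int32)), (array([211., 353.]), array([ 9,  9, 64], dtype=int32))]
```

```bash
python3 -m crank '0 0 0.4 0;0 0 0.4 0;0 0 0.3 0;0 0 0.2 0;0 0 0.12 0;0 0 0 0;0 0 0 0' >/dev/null
python3 go.py 460 -75 119; for i in 1 2 3 4 5; do python3 -m crank '0 0 0.04 0;0 0 0.04 0;0 0 0 0' >/dev/null; python3 go.py; done
```

```text
t 17.1 p [459.4 -74.9 119.5] yaw -1.0 F [ 1.  -0.4 -3.2] gap 31.6 tilt [0. 0.]
turn units -0.00 ; then shift units [-0.02 -0.    0.02] ; joints [-0.28  0.06  0.36  2.01 -0.02  1.07  1.64]
t 17.4 p [459.2 -74.9 117.2] yaw -1.0 F [ 0.2 -0.1 -2.2] gap 31.6 tilt [0. 0.]
t 17.7 p [459.4 -74.9 115.6] yaw -1.0 F [-1.5  0.2  3.7] gap 31.7 tilt [0. 0.]
t 18.0 p [459.4 -74.9 113.4] yaw -1.0 F [-1.4 -0.3  3.6] gap 32.1 tilt [0. 0.]
t 18.3 p [459.6 -74.9 112.5] yaw -1.0 F [-5.5  0.1 18.2] gap 32.0 tilt [0.001 0.   ]
t 18.6 p [460.3 -75.  112.2] yaw -1.0 F [-11.9   0.5  36. ] gap 31.7 tilt [0.002 0.001]
```

Oval home. Slide next.

```bash
python3 -m crank '0 0 -0.05 0;0 0 -0.05 0;0 0 -0.1 0;0 0 -0.1 0;0 0 -0.2 0;0 0 -0.4 0;0 0 -0.6 0;0 0 -0.4 0' >/dev/null; python3 -m crank '0 0 0 0;0.1 0.5 0 0;0.1 1 0 0;0.1 1 0 0;0.1 1 0 0;0.1 1 0 0;0.1 1 0 0;0.03 0.5 0 0' >/dev/null; python3 -m crank '0 0.37 0 0;0 0 0 0;0 0 0 0' >/dev/null
python3 go.py 442.1 84 125; python3 - <<'E'
from h import *
p,d=grab('top');q,d=grab('scene')
for n,I in(('top',p),('scene',q)): print(n,[(c.round(1),s[2:]) for c,s in yellow(I)])
E
```

```text
t 20.5 p [446.5  83.6 156.6] yaw -1.1 F [ 0.7 -0.1 -2.8] gap 31.7 tilt [-0. -0.]
turn units -0.00 ; then shift units [0.18 0.01 1.27] ; joints [-0.46  0.    0.18  1.99  0.    1.15  1.27]
top [(array([427.9, 156.2]), array([10, 10, 76], dtype=int32)), (array([241.3, 208.7]), array([11, 10, 86], dtype=int32)), (array([313.9, 213.7]), array([11, 10, 90], dtype=int32)), (array([307.8, 287.2]), array([ 11,  11, 101], dtype=int32))]
scene [(array([254.5, 177. ]), array([ 8,  5, 36], dtype=int32)), (array([217.8, 209.8]), array([ 8,  6, 33], dtype=int32)), (array([297. , 216.5]), array([ 7,  6, 32], dtype=int32)), (array([252.6, 248.7]), array([ 8,  6, 37], dtype=int32)), (array([211.2, 353. ]), array([ 9,  9, 64], dtype=int32))]
```

```bash
python3 -m crank '0.18 0.01 0.3 0;0 0 0.5 0;0 0 0.5 0;0 0 0.3 0;0 0 0.18 0;0 0 0 0;0 0 0 0' >/dev/null
python3 go.py 442.1 84 111.5; for i in 1 2 3 4 5; do python3 -m crank '0 0 0.04 0;0 0 0.04 0;0 0 0 0' >/dev/null; python3 go.py; done
```

```text
t 21.3 p [442.   85.  112.5] yaw -1.0 F [-0.3 -0.5 -2.6] gap 31.5 tilt [0. 0.]
turn units -0.00 ; then shift units [-0.   -0.04  0.04] ; joints [-0.46  0.04  0.18  2.05 -0.01  1.05  1.27]
t 21.6 p [441.9  85.  110.3] yaw -1.0 F [ 0.   0.5 -3.2] gap 31.4 tilt [0. 0.]
t 21.9 p [442.   85.  108.5] yaw -1.0 F [ 0.3  0.6 -0.9] gap 31.7 tilt [0. 0.]
t 22.2 p [442.   85.  106.5] yaw -1.0 F [-0.9 -0.   3.2] gap 31.6 tilt [0. 0.]
t 22.5 p [442.   85.  104.5] yaw -1.0 F [-2.1 -0.6  4.4] gap 31.6 tilt [0. 0.]
t 22.8 p [442.3  85.  104.2] yaw -1.0 F [-9.5 -2.5 27. ] gap 31.8 tilt [0.001 0.001]
```

```bash
python3 -m crank '0 0 -0.05 0;0 0 -0.05 0;0 0 -0.1 0;0 0 -0.1 0;0 0 -0.2 0;0 0 -0.5 0;0 0 -0.8 0;0 0 -0.8 0' >/dev/null; python3 -m crank '0 0 -0.3 0;0 0 0 0;-0.1 0.5 0 0;-0.25 1 0 0;-0.25 1 0 0;-0.25 1 0 0;-0.25 1 0 0;-0.25 1 0 0' >/dev/null; python3 -m crank '-0.25 1 0 0;-0.25 1 0 0;-0.25 1 0 0;-0.1 0.7 0 0;0 0.4 0 0;0 0 0 0;0 0 0 0;0 0 0 0' >/dev/null;  python3 go.py 504 329.3 160
```

```text
t 25.2 p [501.2 322.8 174.7] yaw -1.1 F [ 0.4 -0.5 -4. ] gap 31.6 tilt [-0. -0.]
turn units -0.00 ; then shift units [-0.11  0.26  0.59] ; joints [-0.68  0.3   0.03  1.61 -0.01  1.24  0.91]
```

```bash
python3 -m crank '-0.11 0.26 0.3 0;0 0 0.25 0;0 0 0 0;0 0 0 0;0 0 0 0' >/dev/null;  python3 go.py 504 329.3 150;python3 - <<'E'
from h import *
q,d=grab('scene')
cv2.imwrite('pics/g7.png',cv2.resize(q[110:170,290:362],(720,600),interpolation=cv2.INTER_CUBIC)[:,:,::-1])
E
```

```text
t 25.7 p [504.  330.3 161.2] yaw -1.0 F [-0.5 -0.2 -2.9] gap 31.4 tilt [0. 0.]
turn units -0.00 ; then shift units [ 0.   -0.04  0.45] ; joints [-0.68  0.32  0.03  1.61 -0.01  1.21  0.91]
```

View pics/g7.png

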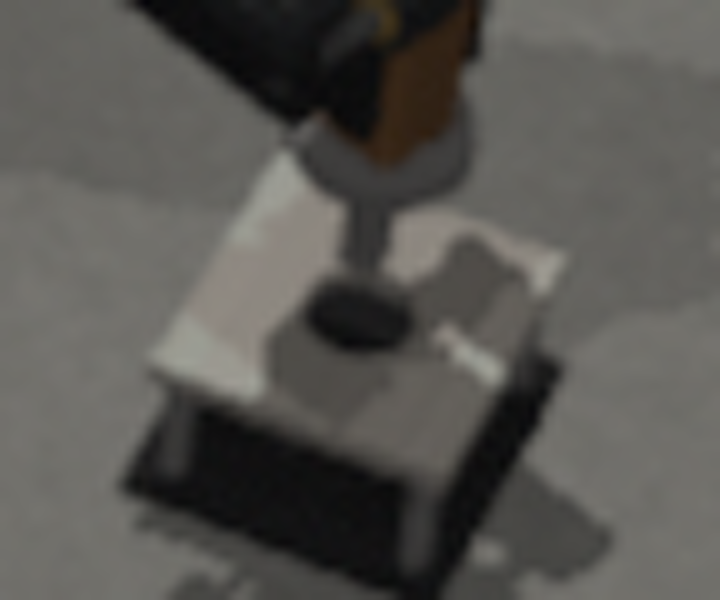

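```bash
python3 -m crank '-0.04 -0.05 0.4 0;0 0 0.4 0;0 0 0.4 0;0 0 0.4 0;0 0 0.4 0;0 0 0.4 0;0 0 0.3 0;0 0 0 0' >/dev/null;  python3 go.py 505 329 86
python3 -m crank '0 0 0.1 0;0 0 0.08 0;0 0 0.06 0;0 0 0 0;0 0 0 0' >/dev/null;  python3 go.py 505 329 86
```

```text
t 26.6 p [504.3 328.7  92.1] yaw -1.0 F [-1.1 -0.4 -2.8] gap 31.6 tilt [-0.002 -0.001]
turn units -0.00 ; then shift units [-0.03  0.01  0.24] ; joints [-0.68  0.38  0.03  1.68 -0.01  1.08  0.91]
t 27.1 p [505.  329.2  87.7] yaw -1.0 F [ 1.  -0.4 -2.9] gap 31.5 tilt [0. 0.]
turn units -0.00 ; then shift units [-0.   -0.01  0.07] ; joints [-0.68  0.39  0.03  1.68 -0.01  1.07  0.91]
```

```bash
python3 -m crank '0 0 0.04 0;0 0 0.04 0;0 0 0 0;0 0 0 0' >/dev/null;  python3 go.py 505 329 86; python3 -m crank '0 0 0.04 0;0 0 0 0;0 0 0 0' >/dev/null;  python3 go.py 505 329 86
```

```text
t 27.4 p [505.  329.2  85.9] yaw -1.0 F [-1.7 -0.4  1.5] gap 31.8 tilt [0. 0.]
turn units -0.00 ; then shift units [ 0.   -0.01 -0.  ] ; joints [-0.68  0.39  0.03  1.68 -0.01  1.07  0.91]
t 27.8 p [505.  329.2  85.8] yaw -1.0 F [-4.8 -3.9 12. ] gap 31.6 tilt [0. 0.]
turn units -0.00 ; then shift units [ 0.   -0.01 -0.01] ; joints [-0.68  0.39  0.03  1.68 -0.01  1.07  0.91]
```

```bash
python3 -m crank '0 0 -0.03 0;0 0 0 0;0 0 0 0' - 10 >/dev/null; python3 -m crank '0 0 0 0;0 0 0 0;0 0 0 0;0 0 0 0;0 0 0 0' 100 60 >/dev/null;python3 go.py; python3 -m crank '0 0 -0.4 0;0 0 -0.8 0;0 0 -0.8 0;0 0 -0.8 0;0 0 -1 0;0 0 -1 0;0 0 0 0;0 0 0 0' >/dev/null
python3 go.py 442 85 190; python3 - <<'E'
from h import *
q,d=grab('scene','8');p,d=grab('top','8')
cv2.imwrite('pics/g8.png',np.hstack([cv2.resize(q[100:180,285:365],(400,400),interpolation=2),cv2.resize(p[170:350,190:370],(400,400))])[:,:,::-1])
for n,I in(('top',p),('scene',q)): print(n,[(c.round(1),s[2:]) for c,s in yellow(I)])
E
```

```text
t 28.6 p [504.9 329.2  85.2] yaw -1.0 F [-1.  -0.1 -0.7] gap 64.3 tilt [-0.  0.]
t 29.4 p [505.1 329.3 206.2] yaw -1.0 F [ 0.1 -0.7  0.5] gap 86.7 tilt [0.001 0.001]
turn units -0.00 ; then shift units [ 2.35 -9.82  0.63] ; joints [-0.68  0.29  0.04  1.55 -0.01  1.3   0.91]
top [(array([428.1, 156.1]), array([11, 10, 78], dtype=int32)), (array([241.1, 208.7]), array([11, 10, 88], dtype=int32)), (array([313.8, 213.7]), array([11, 10, 89], dtype=int32)), (array([308., 287.]), array([ 11,  11, 100], dtype=int32)), (array([235.8, 293.5]), array([ 12,  12, 100], dtype=int32))]
scene [(array([217.8, 209.5]), array([ 8,  6, 32], dtype=int32)), (array([297. , 216.5]), array([ 7,  6, 32], dtype=int32)), (array([252.5, 248.7]), array([ 8,  6, 40], dtype=int32)), (array([211.1, 353. ]), array([ 9,  9, 63], dtype=int32))]
```

View pics/g8.png

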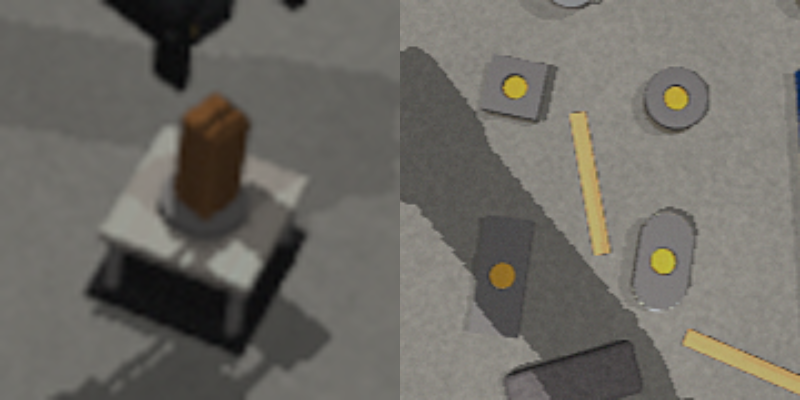

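The die hangs upright in the stand again, and the cases are where I pressed them. Now measure their yaws and the tray.

```bash
cat > cases.py <<'E'
from h import *
def cases(tag=None):
    p,d=grab('top',tag); P=cloud('top',d); q,_=grab('scene',tag); out={}
    sc=[c for c,s in yellow(q)]
    for c,s in yellow(p):
        if abs(P[int(c[1]),int(c[0]),1]) >900: continue
        k=np.int32(c); z=np.nanmedian(P[k[1]-15:k[1]+16,k[0]-9:k[0]+10,2])
        m=(P[:,:,2]>z-6)&(P[:,:,2]<z+4); n,l,_,_=cv2.connectedComponentsWithStats(np.uint8(m))
        L=np.bincount(l[k[1]-9:k[1]+10,k[0]-9:k[0]+10].ravel(),minlength=n); L[0]=0; t=P[l==L.argmax()]
        r=cv2.minAreaRect(np.float32(t[:,:2])); w=plane('top',c,z-9)[0]
        g=[tri(c,b) for b in sc]; g=[b for b in g if np.hypot(*(b-w)[:2])<12]
        print(c.round(1),'xy',w.round(1)[:2],'tri',g[0].round(1) if g else None,'lid',np.round(r[0],1),np.round(r[1],1),'ang %.1f'%r[2],'z %.1f'%z)
if __name__=='__main__': cases()
E
python3 cases.py
```

```text
[428.  156.2] xy [ 769.  -354.1] tri [ 767.4 -350.3   41.4] lid [ 765.7 -349.5] [62.9 62.4] ang 68.4 z 43.4
[241.2 208.8] xy [632.1  78.3] tri [631.4  78.6  35.5] lid [630.8  78.6] [58.2 58.6] ang 80.0 z 38.4
[313.9 213.7] xy [624.4 -87.4] tri [623.8 -86.2  40.2] lid [623.  -85.5] [62.2 61.2] ang 2.3 z 43.6
[308. 287.] xy [459.9 -75.6] tri [460.3 -74.4  41.8] lid [459.6 -74.4] [52.1 92.8] ang 81.9 z 45.1
[235.7 293.6] xy [441.9  82.7] tri None lid [441.9  83.5] [ 48.2 114. ] ang 84.2 z 37.1
```

```bash
python3 -m crank '0 -0.5 0 0.5;0.1 -1 0 0.5;0.1 -1 0 0.42;0.1 -1 0 0;0.1 -1 0 0;0.1 -1 0 0;0.1 -1 0 0;0.1 -1 0 0' 100 60 >/dev/null; python3 -m crank '0.1 -1 0 0;0.1 -1 0 0;0.1 -1 0 0;0.1 -1 0 0;0 -1 0 0;0 -1 0 0;0 -1 0 0;0 -0.7 0 0' >/dev/null; python3 -m crank '0 -0.4 0 0;0 0 0 0;0 0 0 0' >/dev/null; python3 go.py 460 -74.5 100 -8.1
```

```text
t 31.4 p [427.  -53.3 205.1] yaw -8.1 F [ 0.7 -0.5 -0.8] gap 86.8 tilt [-0.  0.]
turn units -0.01 ; then shift units [-1.43 -0.66  4.21] ; joints [-0.34 -0.11  0.34  1.98  0.04  1.27  1.41]
```

```bash
python3 -m crank '-0.5 -0.26 0.8 0;-0.5 -0.2 0.8 0;-0.43 -0.2 0.8 0;0 0 0.8 0;0 0 0.8 0;0 0 0 0;0 0 0 0' >/dev/null; python3 go.py 460 -74.5 9 -8.1; python3 cases.py
```

```text
t 32.1 p [460.2 -74.5 105.5] yaw -8.1 F [-0.8  0.6  0.5] gap 87.0 tilt [-0.001  0.   ]
turn units 0.01 ; then shift units [ 0.01 -0.    3.86] ; joints [-0.31  0.08  0.39  2.03 -0.04  1.04  1.53]
[428.  156.2] xy [ 769.1 -354.2] tri [ 767.4 -350.3   41.5] lid [ 765.2 -349.5] [62.2 62.3] ang 40.6 z 43.3
[241.2 208.6] xy [632.3  78.3] tri [631.6  78.6  35.8] lid [630.7  78.6] [58.4 58.5] ang 80.1 z 38.5
[313.8 213.7] xy [624.4 -87.2] tri [623.7 -86.   40.5] lid [623.2 -85.7] [62.3 61.2] ang 1.5 z 43.5
[235.7 293.5] xy [442.   82.8] tri None lid [441.9  83.6] [ 48.2 113.9] ang 84.2 z 37.0
```

```bash
python3 -m crank '0 0 0.8 0;0 0 0.8 0;0 0 0.8 0;0 0 0.8 0;0 0 0.4 0;0 0 0.24 0;0 0 0 0;0 0 0 0' >/dev/null; python3 go.py; python3 -m crank '0 0 0 0;0 0 0 0;0 0 0 0;0 0 0 0;0 0 0 0;0 0 0 0;0 0 0 0' 0 40 >/dev/null;python3 go.py; python3 -m crank '0 0 -0.3 0;0 0 -0.6 0;0 0 -0.8 0;0 0 -0.8 0;0 0 -0.8 0;0 0 -0.4 0;0 0 0 0;0 0 0 0' >/dev/null;python3 go.py 457.4 -400.4 100 3.1
```

```text
t 33.0 p [460.8 -75.2  10.1] yaw -8.1 F [-0.2  1.  -0.7] gap 87.2 tilt [0.001 0.   ]
t 33.8 p [460.2 -75.1   9.3] yaw -8.1 F [0.4 0.8 2.4] gap 51.6 tilt [0. 0.]
t 34.5 p [459.7 -75.1 101.2] yaw -8.1 F [ 0.8 -0.  -2.5] gap 51.9 tilt [-0.001  0.   ]
turn units -2.24 ; then shift units [  0.8  -12.99   0.05] ; joints [-0.31  0.09  0.4   2.03 -0.04  1.03  1.53]
```

```bash
python3 -m crank '0 0 0 -0.5;0 0 0 -0.9;0 0 0 -0.84;0.03 -0.5 0 0;0.06 -1 0 0;0.06 -1 0 0;0.06 -1 0 0;0.06 -1 0 0' >/dev/null; python3 -m crank '0.06 -1 0 0;0.06 -1 0 0;0.06 -1 0 0;0.06 -1 0 0;0.06 -1 0 0;0.06 -1 0 0;0.06 -1 0 0;0.06 -0.7 0 0' >/dev/null;  python3 -m crank '0 -0.5 0 0;0 -0.3 0 0;0 0 0 0;0 0 0 0' >/dev/null; python3 go.py 457.4 -400.4 40 3.1; python3 cases.py
```

```text
t 36.5 p [ 459.  -400.   101.5] yaw 3.1 F [ 0.7 -0.7 -3.3] gap 51.5 tilt [-0.     0.001]
turn units -0.00 ; then shift units [ 0.07 -0.01  2.46] ; joints [ 0.19  0.43  0.57  1.67 -0.26  1.11  2.46]
[427.9 156.1] xy [ 769.1 -354. ] tri [ 767.4 -350.4   41.3] lid [ 765.2 -349.4] [61.1 63.3] ang 0.1 z 43.4
[241.2 208.7] xy [632.2  78.4] tri [631.5  78.7  35.6] lid [631.   78.6] [58.3 59.3] ang 80.0 z 38.5
[313.8 213.6] xy [624.6 -87.3] tri [623.9 -86.   40.7] lid [623.5 -85.6] [62.5 61.3] ang 0.5 z 43.3
[478.8 291.4] xy [ 457.9 -378.9] tri None lid [ 456.3 -357.3] [36.1 25.8] ang 2.1 z 195.8
[252.9 293.4] xy [443.2  44.9] tri None lid [443.3  46. ] [ 48.1 113.8] ang 84.1 z 37.2
```

```bash
python3 -m crank '0.07 0 0.6 0;0 0 0.8 0;0 0 0.8 0;0 0 0.6 0;0 0 0.3 0;0 0 0.2 0;0 0 0 0;0 0 0 0' >/dev/null; python3 go.py 457.4 -400.4 14;python3 -m crank '0 0 0.05 0;0 0 0.05 0;0 0 0 0' >/dev/null;  python3 go.py
```

```text
t 37.5 p [ 457.5 -401.2   19.9] yaw 3.1 F [ 0.1  0.3 -2. ] gap 51.6 tilt [ 0.001 -0.   ]
turn units -0.00 ; then shift units [0.   0.03 0.23] ; joints [ 0.23  0.53  0.53  1.73 -0.31  0.96  2.5 ]
t 37.8 p [ 457.2 -400.8   16.8] yaw 3.1 F [ 0.2  0.2 -2.9] gap 51.6 tilt [0. 0.]
```

```bash
python3 -m crank '0 0 0.05 0;0 0 0.05 0;0 0 0 0;0 0 0 0' >/dev/null;  python3 go.py; python3 -m crank '0 0 0 0;0 0 0 0;0 0 0 0;0 0 0 0' 75 >/dev/null;python3 go.py;python3 -m crank '0 0 -0.4 0;0 0 -0.8 0;0 0 -1 0;0 0 -1 0;0 0 -0.8 0;0 0 0 0;0 0 0 0' >/dev/null;  python3 go.py 631.2 78.6 90 -10
```

```text
t 38.1 p [ 457.2 -400.9   14.4] yaw 3.1 F [-0.5  1.   1.1] gap 51.8 tilt [0. 0.]
t 38.5 p [ 457.2 -400.9   14.3] yaw 3.1 F [ 0.7 -0.4 -0.4] gap 64.3 tilt [ 0. -0.]
t 39.2 p [ 457.3 -400.9  114.8] yaw 3.1 F [-0.3  0.4 -0.1] gap 64.9 tilt [ 0.001 -0.   ]
turn units 2.62 ; then shift units [-3.52 20.1   0.99] ; joints [ 0.19  0.41  0.57  1.67 -0.24  1.13  2.46]
```

```bash
python3 -m crank '0 0 0 0.9;0 0 0 0.9;0 0 0 0.82;-0.1 0.5 0 0;-0.18 1 0 0;-0.18 1 0 0;-0.18 1 0 0;-0.18 1 0 0' 100 >/dev/null; python3 -m crank '-0.18 1 0 0;-0.18 1 0 0;-0.18 1 0 0;-0.18 1 0 0;-0.18 1 0 0;-0.18 1 0 0;-0.18 1 0 0;-0.18 1 0 0' >/dev/null;python3 -m crank '-0.18 1 0 0;-0.18 1 0 0;-0.18 1 0 0;-0.18 1 0 0;-0.18 1 0 0;-0.18 1 0 0;-0.18 0.8 0 0;-0.1 0.5 0 0' >/dev/null;  python3 -m crank '0 0.3 0 0;0 0 0 0;0 0 0 0' >/dev/null; python3 go.py 631.2 78.6 8 -10; python3 cases.py
```

```text
t 42.0 p [633.5  77.1 114.3] yaw -10.1 F [ 0.3 -0.1  0.6] gap 86.7 tilt [-0.    -0.001]
turn units -0.01 ; then shift units [0.1  0.05 4.25] ; joints [-0.52  0.46  0.42  1.57 -0.2   1.15  1.35]
[427.9 156.2] xy [ 768.9 -354. ] tri [ 767.3 -350.2   41.2] lid [ 765.2 -349. ] [62.3 62.6] ang 18.2 z 43.3
[313.8 213.6] xy [624.5 -87.1] tri [623.8 -86.   40. ] lid [623.  -85.5] [62.2 61.3] ang 1.9 z 43.3
[458.  292.2] xy [ 456.9 -404.4] tri None lid [ 456.7 -400.9] [92.4 53.9] ang 2.8 z 50.2
```

```bash
python3 -m crank '0.1 0.05 0.6 0;0 0 0.8 0;0 0 0.8 0;0 0 0.8 0;0 0 0.7 0;0 0 0.4 0;0 0 0.15 0;0 0 0 0' >/dev/null; python3 go.py; python3 -m crank '0 0 0 0;0 0 0 0;0 0 0 0;0 0 0 0;0 0 0 0;0 0 0 0;0 0 0 0' 0 40 >/dev/null;python3 go.py; python3 -m crank '0 0 -0.3 0;0 0 -0.6 0;0 0 -0.8 0;0 0 -0.8 0;0 0 -0.8 0;0 0 -0.6 0;0 0 0 0;0 0 0 0' >/dev/null;python3 go.py 592.2 -393.1 105 3.1
```

```text
t 42.9 p [631.2  79.7   7.7] yaw -10.0 F [0.9 0.1 0.2] gap 86.9 tilt [-0.001 -0.   ]
t 43.5 p [631.5  79.9   8.3] yaw -10.0 F [-0.6  0.1  3.1] gap 56.7 tilt [0. 0.]
t 44.4 p [631.3  80.1 105.4] yaw -10.0 F [ 0.3 -0.3 -2.3] gap 57.1 tilt [0. 0.]
turn units -2.62 ; then shift units [  2.58 -18.81   0.02] ; joints [-0.52  0.46  0.42  1.59 -0.2   1.14  1.34]
```

```bash
python3 -m crank '0 0 0 -0.9;0 0 0 -0.9;0 0 0 -0.82;0.1 -0.5 0 0;0.14 -1 0 0;0.14 -1 0 0;0.14 -1 0 0;0.14 -1 0 0' >/dev/null; python3 -m crank '0.14 -1 0 0;0.14 -1 0 0;0.14 -1 0 0;0.14 -1 0 0;0.14 -1 0 0;0.14 -1 0 0;0.14 -1 0 0;0.14 -1 0 0' >/dev/null;python3 -m crank '0.14 -1 0 0;0.14 -1 0 0;0.14 -1 0 0;0.14 -1 0 0;0.1 -1 0 0;0 -0.8 0 0;0 -0.5 0 0;0 0 0 0' >/dev/null;  python3 -m crank '0 0 0 0;0 0 0 0' >/dev/null; python3 go.py 592.2 -393.1 19 3.1
```

```text
t 47.0 p [ 596.3 -391.1  105.3] yaw 3.2 F [ 0.3 -0.3 -2.4] gap 57.0 tilt [0.    0.001]
turn units 0.01 ; then shift units [ 0.17 -0.07  3.45] ; joints [ 0.2   0.64  0.49  1.35 -0.3   1.22  2.33]
```

Lower; the floor should meet the case near TCP 13.3.

```bash
python3 -m crank '0.17 -0.07 0.6 0;0 0 0.8 0;0 0 0.8 0;0 0 0.7 0;0 0 0.4 0;0 0 0.2 0;0 0 0 0;0 0 0 0' >/dev/null; python3 go.py 592.2 -393.1 13.3;python3 -m crank '0 0 0.05 0;0 0 0.04 0;0 0 0 0' >/dev/null;  python3 go.py
```

```text
t 47.8 p [ 592.1 -395.    18.8] yaw 3.1 F [-0.1  0.2 -1.3] gap 57.0 tilt [ 0.001 -0.001]
turn units -0.00 ; then shift units [-0.01  0.08  0.22] ; joints [ 0.22  0.72  0.46  1.42 -0.34  1.08  2.36]
t 48.0 p [ 591.8 -394.6   15.9] yaw 3.1 F [-0.5 -0.1 -3. ] gap 56.5 tilt [0. 0.]
```

```bash
python3 -m crank '0 0 0.05 0;0 0 0.05 0;0 0 0 0;0 0 0 0' >/dev/null;  python3 go.py; python3 -m crank '0 0 0 0;0 0 0 0;0 0 0 0;0 0 0 0' 78 >/dev/null;python3 go.py;python3 -m crank '0 0 -0.4 0;0 0 -0.8 0;0 0 -1 0;0 0 -1 0;0 0 -0.8 0;0 0 0 0;0 0 0 0' >/dev/null;  python3 go.py 623.7 -86 90 3.1; python3 cases.py
```

```text
t 48.5 p [ 591.7 -394.6   13.4] yaw 3.1 F [0.2 0.7 0.9] gap 56.8 tilt [0. 0.]
t 48.9 p [ 591.7 -394.7   13.3] yaw 3.1 F [-0.5  0.   0.1] gap 67.1 tilt [ 0. -0.]
t 49.5 p [ 591.8 -394.7  113.7] yaw 3.1 F [ 0.1  0.7 -1.2] gap 67.9 tilt [ 0.001 -0.   ]
turn units -0.00 ; then shift units [-1.94 12.26  0.95] ; joints [ 0.2   0.63  0.49  1.35 -0.3   1.23  2.34]
[428.  156.2] xy [ 769.1 -354.2] tri [ 767.4 -350.3   41.5] lid [ 765.1 -348.8] [62.4 63.2] ang 1.1 z 43.2
[313.8 213.7] xy [624.4 -87.3] tri [623.6 -86.1  40.7] lid [622.9 -85.5] [62.3 61.2] ang 2.2 z 43.3
[458.  292.2] xy [ 456.9 -404.4] tri None lid [ 456.6 -400.5] [91.8 54.5] ang 1.6 z 50.3
[252.9 293.4] xy [443.2  45. ] tri None lid [443.1  45.9] [ 48.  113.9] ang 84.3 z 37.0
```

```bash
python3 -m crank '-0.08 0.5 0 0;-0.16 1 0 0;-0.16 1 0 0;-0.16 1 0 0;-0.16 1 0 0;-0.16 1 0 0;-0.16 1 0 0;-0.16 1 0 0' 100 >/dev/null; python3 -m crank '-0.16 1 0 0;-0.16 1 0 0;-0.16 1 0 0;-0.16 1 0 0;-0.15 0.8 0 0;-0.1 0.46 0 0;0 0.5 0 0;0 0 0 0' >/dev/null; python3 -m crank '0 0 0 0;0 0 0 0' >/dev/null; python3 go.py 623.6 -86 9 3.1
```

```text
t 51.5 p [625.8 -62.2 113.3] yaw 3.0 F [-1.1 -0.7  0.6] gap 86.8 tilt [-0.    -0.001]
turn units -0.02 ; then shift units [ 0.14 -0.94  4.17] ; joints [-0.31  0.44  0.43  1.6  -0.2   1.14  1.79]
```

```bash
python3 -m crank '0.07 -0.5 0 0;0.07 -0.44 0 0;0 0 0 0;0 0 0 0;0 0 0.8 0;0 0 0.8 0' >/dev/null; python3 go.py 623.6 -86 9 3.1; python3 -m crank '0 0 0.8 0;0 0 0.8 0;0 0 0.6 0;0 0 0.3 0;0 0 0.07 0;0 0 0 0;0 0 0 0' >/dev/null; python3 go.py 623.6 -86 9; python3 -m crank '0 0 0 0;0 0 0 0;0 0 0 0;0 0 0 0;0 0 0 0;0 0 0 0;0 0 0 0' 0 40 >/dev/null;python3 go.py; python3 -m crank '0 0 -0.3 0;0 0 -0.6 0;0 0 -0.8 0;0 0 -0.8 0;0 0 -0.8 0;0 0 -0.6 0;0 0 0 0;0 0 0 0' >/dev/null;python3 go.py 586.2 -283.3 105 3.1
```

```text
t 52.0 p [624.4 -83.9  73.3] yaw 3.1 F [ 0.1  1.5 -1.2] gap 87.0 tilt [0.002 0.001]
turn units 0.00 ; then shift units [ 0.03 -0.08  2.57] ; joints [-0.27  0.48  0.43  1.63 -0.22  1.07  1.85]
t 52.8 p [624.4 -84.5   9.9] yaw 3.1 F [ 0.5 -0.5  0.1] gap 87.3 tilt [0.001 0.   ]
turn units -0.00 ; then shift units [ 0.03 -0.06  0.04] ; joints [-0.25  0.56  0.4   1.67 -0.26  0.96  1.87]
t 53.5 p [623.8 -84.5   9.2] yaw 3.1 F [-0.9 -0.5  2.2] gap 61.8 tilt [0. 0.]
t 54.2 p [623.7 -84.3 106.4] yaw 3.1 F [ 0.5 -0.  -2.2] gap 61.7 tilt [0. 0.]
turn units -0.00 ; then shift units [ 1.93 -7.87  0.06] ; joints [-0.28  0.45  0.44  1.61 -0.2   1.13  1.84]
```

```bash
python3 -m crank '0.12 -0.5 0 0;0.25 -1 0 0;0.25 -1 0 0;0.25 -1 0 0;0.25 -1 0 0;0.25 -1 0 0;0.25 -1 0 0;0.2 -0.8 0 0' >/dev/null; python3 -m crank '0.11 -0.57 0 0;0 0 0 0;0 0 0 0;0 0 0 0' >/dev/null; python3 go.py 586.2 -283.3 19 3.1; python3 cases.py
```

```text
t 55.5 p [ 586.7 -281.9  106.1] yaw 3.2 F [-0.2  0.  -1.2] gap 62.0 tilt [-0.     0.001]
turn units 0.02 ; then shift units [ 0.02 -0.06  3.48] ; joints [ 0.02  0.5   0.49  1.55 -0.25  1.15  2.18]
[427.9 156.2] xy [ 768.9 -353.8] tri [ 767.3 -350.2   41.1] lid [ 765.5 -349.6] [61.8 62.8] ang 45.4 z 43.5
[413.7 225.1] xy [ 578.3 -261.1] tri None lid [ 586.  -235.1] [35.  24.4] ang 2.7 z 199.4
[252.9 293.4] xy [443.3  44.9] tri None lid [443.1  46. ] [ 48.  113.9] ang 84.2 z 37.0
```

```bash
python3 -m crank '0 -0.06 0.6 0;0 0 0.8 0;0 0 0.8 0;0 0 0.7 0;0 0 0.4 0;0 0 0.15 0;0 0 0 0;0 0 0 0' >/dev/null; python3 go.py 586.2 -283.3 14.2;python3 -m crank '0 0 0.05 0;0 0 0.04 0;0 0 0 0' >/dev/null;  python3 go.py; python3 -m crank '0 0 0.05 0;0 0 0 0;0 0 0 0' >/dev/null;  python3 go.py
```

```text
t 56.4 p [ 586.8 -285.3   21.1] yaw 3.1 F [ 0.2 -0.3 -2.1] gap 62.3 tilt [ 0.001 -0.   ]
turn units -0.00 ; then shift units [0.02 0.08 0.27] ; joints [ 0.04  0.6   0.46  1.6  -0.3   1.01  2.22]
t 56.6 p [ 586.4 -285.    18.2] yaw 3.1 F [ 0.7  0.2 -2.7] gap 62.0 tilt [0. 0.]
t 57.0 p [ 586.2 -285.    16.7] yaw 3.1 F [-0.1 -0.3 -1.7] gap 61.9 tilt [-0.  0.]
```

```bash
python3 -m crank '0 0 0.05 0;0 0 0.05 0;0 0 0 0;0 0 0 0' >/dev/null;  python3 go.py; python3 -m crank '0 0 0 0;0 0 0 0;0 0 0 0;0 0 0 0' 83 >/dev/null;python3 go.py;python3 -m crank '0 0 -0.4 0;0 0 -0.8 0;0 0 -1 0;0 0 -1 0;0 0 -0.8 0;0 0 0 0;0 0 0 0' >/dev/null;  python3 go.py 443.2 46 90 -5.8
```

```text
t 57.4 p [ 586.2 -285.    14.2] yaw 3.1 F [-0.4  0.1 -1.7] gap 61.9 tilt [0. 0.]
t 57.8 p [ 586.3 -285.    14.4] yaw 3.1 F [ 0.4 -0.2  0.2] gap 71.9 tilt [0. 0.]
t 58.5 p [ 586.4 -285.   114.8] yaw 3.1 F [ 0.3 -0.2  0.1] gap 72.4 tilt [ 0.001 -0.   ]
turn units 1.78 ; then shift units [ 7.04 12.59  0.99] ; joints [ 0.02  0.5   0.49  1.54 -0.25  1.17  2.18]
```

Released at floor height. Now the slide, at its new place (443,46).

```bash
python3 -m crank '0 0 0 0.9;0 0 0 0.88;0.3 0.5 0 0;0.55 1 0 0;0.55 1 0 0;0.55 1 0 0;0.55 1 0 0;0.55 1 0 0' 100 >/dev/null; python3 -m crank '0.55 1 0 0;0.55 1 0 0;0.55 1 0 0;0.55 1 0 0;0.55 1 0 0;0.55 1 0 0;0.5 0.8 0 0;0.3 0.5 0 0' >/dev/null; python3 -m crank '0 0.3 0 0;0 0 0 0;0 0 0 0' >/dev/null; python3 go.py 443.2 46 8 -5.8; python3 cases.py
```

```text
t 60.4 p [441.8  58.2 114. ] yaw -5.9 F [ 0.5 -0.6  0.7] gap 87.0 tilt [-0. -0.]
turn units -0.01 ; then shift units [-0.11 -0.48  4.24] ; joints [-0.56  0.02  0.34  2.06 -0.01  1.06  1.25]
[428.  156.2] xy [ 769.  -354.1] tri [ 767.4 -350.4   41.3] lid [ 765.2 -349.5] [63.7 61.7] ang 84.2 z 43.4
[403.  232.3] xy [ 586.4 -288. ] tri None lid [ 584.8 -284.9] [61.1 63.2] ang 2.9 z 48.4
[450.6 231.5] xy [ 592. -398.] tri None lid [ 590.8 -394.3] [57.4 60.1] ang 2.3 z 43.8
[458.  292.2] xy [ 456.9 -404.4] tri None lid [ 456.6 -400.8] [92.  54.5] ang 1.8 z 50.2
```

```bash
python3 -m crank '-0.1 -0.46 0 0;0 0 0 0;0 0 0 0;0 0 0.8 0;0 0 0.8 0;0 0 0.8 0' >/dev/null;python3 go.py 443.2 46 8; python3 -m crank '0 0 0.8 0;0 0 0.6 0;0 0 0.3 0;0 0 0.1 0;0 0 0 0;0 0 0 0' >/dev/null; python3 go.py 443.2 46 8; python3 -m crank '0 0 0 0;0 0 0 0;0 0 0 0;0 0 0 0;0 0 0 0;0 0 0 0;0 0 0 0' 0 40 >/dev/null;python3 go.py; python3 -m crank '0 0 -0.3 0;0 0 -0.6 0;0 0 -0.8 0;0 0 -0.8 0;0 0 -0.8 0;0 0 -0.6 0;0 0 0 0;0 0 0 0' >/dev/null;python3 go.py 451.4 -290.6 105 3.1
```

```text
t 61.0 p [443.1  47.3  53.7] yaw -5.8 F [-0.2 -0.1 -1. ] gap 86.9 tilt [0.001 0.   ]
turn units -0.00 ; then shift units [-0.01 -0.05  1.83] ; joints [-0.54  0.11  0.35  2.12 -0.05  0.91  1.31]
t 61.6 p [443.4  47.4   9.9] yaw -5.8 F [ 0.5 -0.5  0.5] gap 87.4 tilt [0.001 0.   ]
turn units -0.00 ; then shift units [ 0.   -0.06  0.08] ; joints [-0.53  0.2   0.34  2.15 -0.09  0.81  1.34]
t 62.4 p [442.9  47.2   9.3] yaw -5.8 F [-0.9 -0.9  0.7] gap 47.2 tilt [-0.  0.]
t 63.1 p [442.7  47.2 106.6] yaw -5.8 F [ 0.3 -0.1 -2.3] gap 47.3 tilt [-0.  0.]
turn units -1.78 ; then shift units [  0.38 -13.51   0.06] ; joints [-0.55  0.03  0.35  2.07 -0.01  1.04  1.28]
```

```bash
python3 -m crank '0 0 0 -0.9;0 0 0 -0.88;0.02 -0.5 0 0;0.03 -1 0 0;0.03 -1 0 0;0.03 -1 0 0;0.03 -1 0 0;0.03 -1 0 0' >/dev/null; python3 -m crank '0.03 -1 0 0;0.03 -1 0 0;0.03 -1 0 0;0.03 -1 0 0;0.03 -1 0 0;0.03 -1 0 0;0.03 -1 0 0;0 -0.6 0 0' >/dev/null; python3 -m crank '0 -0.4 0 0;0 0 0 0;0 0 0 0;0 0 0 0' >/dev/null; python3 go.py 451.4 -290.6 20 3.1
```

```text
t 65.2 p [ 451.7 -289.3  106.6] yaw 3.1 F [-0.2 -0.6 -2.3] gap 47.2 tilt [-0.     0.001]
turn units 0.01 ; then shift units [ 0.01 -0.05  3.46] ; joints [-0.08  0.27  0.66  1.87 -0.19  1.07  2.27]
```

```bash
python3 -m crank '0 -0.05 0.6 0;0 0 0.8 0;0 0 0.8 0;0 0 0.7 0;0 0 0.4 0;0 0 0.15 0;0 0 0 0;0 0 0 0' >/dev/null; python3 go.py 451.4 -290.6 14.3;python3 -m crank '0 0 0.05 0;0 0 0.05 0;0 0 0.05 0;0 0 0 0' >/dev/null;  python3 go.py
```

```text
t 66.0 p [ 452.1 -291.8   21. ] yaw 3.1 F [ 0.   0.1 -1.9] gap 46.9 tilt [ 0.001 -0.   ]
turn units -0.00 ; then shift units [0.02 0.05 0.27] ; joints [-0.03  0.4   0.61  1.92 -0.29  0.9   2.35]
t 66.3 p [ 451.6 -291.5   16.7] yaw 3.1 F [-0.1 -0.6 -2.7] gap 47.3 tilt [0. 0.]
```

```bash
python3 -m crank '0 0 0.04 0;0 0 0.04 0;0 0 0 0;0 0 0 0' >/dev/null;  python3 go.py
```

```text
t 66.8 p [ 451.6 -291.6   14.7] yaw 3.1 F [ 0.7  0.2 -2.1] gap 47.1 tilt [-0.  0.]
```

```bash
python3 -m crank '0 0 0.04 0;0 0 0 0' >/dev/null;  python3 go.py; python3 -m crank '0 0 0 0;0 0 0 0;0 0 0 0;0 0 0 0' 70 >/dev/null;python3 go.py;python3 -m crank '0 0 -0.4 0;0 0 -0.8 0;0 0 -1 0;0 0 -1 0;0 0 -1 0;0 0 -1 0;0 0 -1 0;0 0 -1 0' >/dev/null; python3 -m crank '0 1 0 0;0 1 0 0;0 1 0 0;0 1 0 0;0 1 0 0;0 1 0 0;0 1 0 0;0 1 0 0' >/dev/null; python3 -m crank '0 1 0 0;0 1 0 0;0 0.5 0 0;0 0 0 0;0 0 0 0;0 0 0 0'>/dev/null; python3 go.py;python3 cases.py; python3 - <<'E'
from h import *
q,d=grab('scene','9');p,d=grab('top','9')
cv2.imwrite('pics/g9.png',np.hstack([q[:,60:420],p[:,200:]])[:,:,::-1])
P=cloud('scene',d:=viewer.grab_frame('scene')[1])[105:175,295:360].reshape(-1,3); t=P[abs(P[:,2]-142)<6]
print('die top',len(t),cv2.minAreaRect(np.float32(t[:,:2])),np.nanmedian(t[:,2]))
E
```

```text
t 67.0 p [ 451.8 -291.6   14.3] yaw 3.1 F [-3.4  1.4  7.1] gap 47.1 tilt [0. 0.]
t 67.3 p [ 451.7 -291.6   13.8] yaw 3.1 F [ 0.2  0.1 -1. ] gap 60.2 tilt [0. 0.]
t 69.5 p [437.6 -30.8 193.9] yaw 3.0 F [ 0.3 -0.7 -0.4] gap 61.0 tilt [ 0. -0.]
[427.9 156.2] xy [ 768.9 -354. ] tri [ 767.3 -350.2   41.2] lid [ 765.  -349.3] [61.8 63.4] ang 45.9 z 43.4
[403.  232.3] xy [ 586.3 -287.9] tri None lid [ 584.8 -285.1] [61.1 63.2] ang 3.1 z 48.6
[450.7 231.4] xy [ 592.  -398.2] tri None lid [ 591.  -394.2] [57.6 61.6] ang 2.9 z 43.8
[457.9 292.2] xy [ 456.9 -404.2] tri None lid [ 456.6 -400.5] [92.  54.8] ang 1.7 z 50.4
[407. 293.] xy [ 452.5 -294.5] tri [ 453.1 -292.1   38.5] lid [ 452.1 -292. ] [114.1  49.6] ang 2.7 z 42.5
die top 92 ((504.71392822265625, 327.3186950683594), (31.341577529907227, 36.9030876159668), 1.3330477476119995) 141.98585168330249
```

View pics/g9.png

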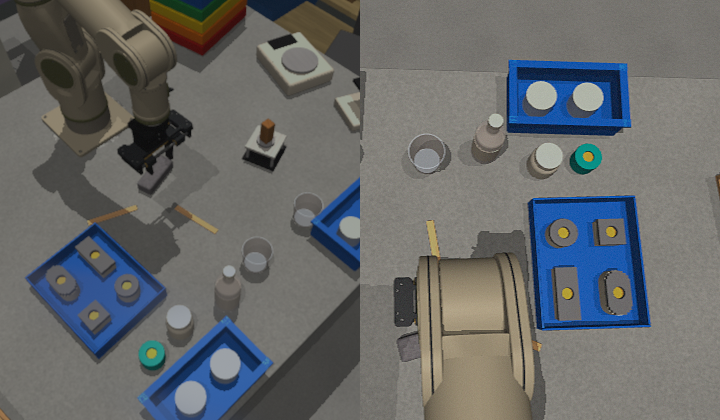

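The last view shows all four cases flat in the tray, lids up, at (563,233), (610,232), (567,293) and (618,293) in the right half. The die stands in its stand and the bystanders are in place. The arm is clear of everything.

```bash
python3 -c "
from cell import env
print(env.finish_job())"
```

```text
the job is handed in; nothing more can be done
None
```

I embossed all four seals (square, pot, oval, slide), hung the die back in its stand, then packed the cases into the empty blue tray. I handed the job in at about 70 s; it reports no verdict.

- **Seals:** I pressed each one slowly to its hard stop, where the force jumped after about 4 mm of travel. Peak press force was about 30 to 39 N. Each press showed up to about 12 N of sideways wrist force at the stop, but no case had moved in the images afterwards.
- **Die:** The last depth check put the top of its grip at z 142 mm, as expected for hanging. It is about 2–4 mm sideways from my estimate of the hole centre, within the 15 mm limit.
- **Cases:** All four stand lid up on the tray floor. Their lid heights match the case heights plus the 5 mm floor to within 1.5 mm, and none touches another or a wall.
- **Knocked case:** The slide case was knocked about 38 mm aside while I was packing the oval. I re-measured it and picked it up from its new place.
- **Bystanders:** The cups, bottle and jar look unmoved in the last pictures, but I did not measure them. The arm was clear of everything at hand-in.
- **Disagreements:**
  - The two cameras differed by about 2.5 mm in y.
  - The pot gripped at 62 mm against its stated 64 mm.

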